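# Test a spring on the dial scale and sort it

### The arm

A 7-joint arm with a two-finger parallel gripper is mounted at the origin on the work surface. World frame = base frame: x ahead of the robot, y to its left, z up, the work surface at z = 0. Lengths are in m, angles in rad, forces in N, time in s.
With the tool pointing down it reaches from about 0.35 to 0.9 m from the base axis. Payload 8.1 kg.
Tool frame: the origin (TCP) lies on the centre line of the jaws, within the pads' length; the fingertips stand 14 mm ahead of it and the grasp point (between the pads) lies 5 mm behind it (robot.tcp_to_tips is the distance from the TCP to the fingertips, in m); x points along the fingers, y is the direction in which the jaws open and shut, and the axes are right-handed (so a half turn about x gives the same grasp; the last joint's range is limited). The gripper opens to 85 mm and grips with 20 to 120 N. Pads are 22 mm wide; open, the fingers measure 114 mm over their backs; the gripper's body (76 mm by 85 mm) begins 54 mm behind the grasp point. The pads swing forward as they close: fully open they stand 13 mm farther back than shut.
Start: joints at [-1.348, 0.434, 0.025, 1.573, -0.012, 1.134, -0.075], TCP at [0.2, 0.592, 0.206] pointing down, gripper open.
Joint ranges: [-2.62, 2.62], [-0.44, 2.09], [-1.27, 1.32], [0.08, 2.57], [-1.32, 4.46], [0.12, 2], [-2.74, 2.74]. Speed limits (rad/s): [2.22, 2.22, 3.01, 3.01, 3.14, 3.14, 3.14].

### API

Orientations are given as a rotation vector (axis times angle).
In Python, from plant import robot gives the robot as it stands.
- The arm moves only by the tool step_arm, never from a script. Its argument "series" is a list of rows, each a list of 3 entries, a list of its own where there are three numbers: the opening, from 0 (shut) to 1 (fully open), then the shift along the tool's x, y, z in mm, then the turn about the tool's x in degrees. A call has 1 to 8 rows; each row shifts and turns the commanded pose from where the row before left it, along the tool's axes as they then stand; what a row does not reach is not made up. A row lasts 1/8 s, in which the tool goes at most 62.5 mm and 10.7 degrees, less where a joint would pass 70% of its speed; a pose out of reach is approached as far as the arm can. A call is refused whole if a number of a shift passes 62.5 or a number of a turn 10.7, either way. A call with a gripper value outside its range is refused whole. The fingers move at their own pace and stop on an object; the grip force is fixed at half the most. Time passes only in rows, so rows that do not move let the fingers close. It gives the time, the measured TCP pose, the force and the opening at its end, in the units of the state.
- robot.state(): the state, without advancing time (a new reading comes with each control period).
- robot.camera(name): name is "scene" or "side" or "wrist"; returns the picture (400x640x3 uint8, blue, green, red); there is no depth.
- robot.camera_model(name): a dict with "mtx" (3x3 intrinsics, pixels), "xyz" and "rotation" of the camera in the world; the wrist camera has in their place "T_tool_cam" (4x4, takes a point from camera to tool coordinates, whose origin is the TCP and whose axes are the tool frame's). Camera axes: x right, y down, z forward; pixel columns grow to the right and rows downward; lengths in m; the calibration is good to about 2 mm. The wrist camera is an equidistant fisheye: a pixel r from the principal point sees the ray r / f radians off the axis. A picture is of the moment at which its call begins: read the wrist's pose just before it. camera_model takes no time and is no camera call.
- robot.finish_job(): hands the job in, once; it reports no verdict.
The state is a dict: "clock": time; "joints": joint angles; "qvel": joint speeds; "joint_torque": joint torques, N m; "tcp_pos": TCP position; "ee_rot": TCP orientation; "force": force on the tool from outside, world axes, zero at the start; "ft_torque": the same for the moment, N m; "grip_width": opening from 0.0 (shut) to 1.0 (fully open).
Only numpy, scipy, OpenCV 4.12 (cv2) and the standard library are available. Lean on these libraries where they do the work, as an engineer would, in place of code of your own. Each camera call takes 0.05 s, during which the arm holds its last target. There are 200 camera calls.

### The job

Press the spring that stands on the scale's pan straight down until its top is level with the mark, the gap between the two collars of the gauge post beside it, hold it there for a full second and read its force, never loading the scale past its 25 N end. Then stand the spring upright in the square wooden tray if it pushed back with 13 N or more at the mark, or in the round tin if with less, let go, and leave the other spring and everything else on the bench as it is.

Things in the scene. Friction and masses are not known exactly. Their poses are not given: they have to be found in the camera images.
- tester: spring tester, fixed: plywood board 170 (x) x 310 (y) x 18 mm, origin under its centre; on its +y half a grey dial scale (110 x 110 mm) with a round pan, on its -y half a wooden waiting block 75 mm square whose top is 70 mm above the bench. The tester is turned about vertical by up to about 0.25 rad
- pan_top (a point): centre of the top of the scale's round aluminium pan (108 mm across), 70 mm above the bench when empty, axes along the tester's. The spring's foot stands here in a low locating ring (inner diameter 37 mm, 3.5 mm high). Under load the pan, with the gauge post and all on it, sinks straight down 1 mm for every 3 N
- gauge_mark (a point): the height mark: middle of the gap between the two dark collars (13 mm across) of the 64 mm gauge post, which stands on the pan 47 mm from its centre towards the tester's +x. The gap runs from 38 to 42 mm above the pan's top; it sinks with the pan
- needle (a joint): dial needle, rad: 0 with the pan empty, 0.1 rad for every newton of total load on the pan, the spring's own weight (about 1 N, 0.1 rad) included; turns clockwise as seen facing the dial. The ticks are 1 N apart, long ones 5 N apart; the dial ends at 2.5 rad (25 N)
- dial_face (a point): centre of the round dial 86 mm across, which is tilted up and looks towards the tester's +x, on that side of the scale; its top is about 75 mm above the bench
- waiting_seat (a point): centre of the top of the wooden waiting block, 70 mm above the bench, with the same low locating ring; the spring that is not to be tested stands here
- spring_a: one of two look-alike steel compression springs, one sound, one tired; either may stand on the pan, the other then waits. Free height 60 mm, solid at 34 mm; foot 33 mm across, 6 mm high; coils 31 mm across, firm to grip up to 34 mm above the foot; above that coils and 29 mm round end cap slide down when pressed. 75 to 150 g. Origin: centre of foot, z up its axis
- spring_b: one of two look-alike steel compression springs, one sound, one tired; either may stand on the pan, the other then waits. Free height 60 mm, solid at 34 mm; foot 33 mm across, 6 mm high; coils 31 mm across, firm to grip up to 34 mm above the foot; above that coils and 29 mm round end cap slide down when pressed. 75 to 150 g. Origin: centre of foot, z up its axis
- spring_a_top (a point): centre of the top face of spring_a's end cap, 60 mm above its foot when free; goes down as the spring is pressed
- spring_b_top (a point): the same for spring_b
- wood_tray: square open wooden tray 130 x 130 mm, 32 mm high, walls 6 mm, fixed; origin under its centre: place for sound springs
- wood_tray_in (a point): centre of the wooden tray's inner floor
- round_tin: round open steel tin 132 mm across, 32 mm high, wall 3 mm, floor 4 mm, fixed; origin under its centre: place for tired springs
- round_tin_in (a point): centre of the round tin's inner floor
- glue_bottle: bystander: closed plastic glue bottle, 60 mm across, 170 mm tall; origin at its foot
- screwdriver: bystander: hand screwdriver lying on the bench, near its middle
- sanding_block: bystander: cork sanding block 100 x 60 x 35 mm; origin under its centre
- wood_disc: bystander: flat dark wooden disc, 90 mm across, 12 mm thick; origin under its centre
- mug: bystander: white mug 80 mm across, 95 mm tall; origin under its centre
- offcut: bystander: small wooden offcut 35 x 20 x 18 mm lying on the tester's board between the scale and the wooden block; origin under its centre
- tape_measure: bystander: black tape measure 65 x 35 x 60 mm, standing; origin under its centre
Things that resemble listed ones, but are neither listed nor needed, are in the scene too. Several things have the shape of the round_tin; the one meant has the colours described above. Leave any black look-alike of the spring_b alone.

How it is judged:
On the way:
1. the spring on the pan is pressed until its top is within the mark, 38 to 42 mm above the pan, and kept there for 0.8 s (((horizontal distance between spring_a and pan_top below 0.008 m and angle between spring_a's own z axis and vertical below 0.12 rad and z of spring_a_top in the frame of pan_top between 0.038 and 0.042 m) or (horizontal distance between spring_b and pan_top below 0.008 m and angle between spring_b's own z axis and vertical below 0.12 rad and z of spring_b_top in the frame of pan_top between 0.038 and 0.042 m))), for 0.8 s.
At the end, for the whole second after the job is handed in: the tested spring stands upright (0.15 rad), at rest, free and released on the floor of the wooden tray (within 60 mm of its centre) if it gave 13 N or more at the mark, else of the round tin (within 50 mm); the other stands untouched in the waiting seat (within 8 mm) (((horizontal distance between spring_a and round_tin_in below 0.05 m and z of spring_a in the frame of round_tin_in between -0.006 and 0.006 m and angle between each of spring_a, spring_b's own z axis and vertical below 0.15 rad and linear speed of each of spring_a, spring_b below 0.03 m/s and z of spring_a_top in the frame of spring_a above 0.056 m and horizontal distance between spring_b and waiting_seat below 0.008 m and z of spring_b in the frame of waiting_seat between -0.006 and 0.006 m and z of spring_b_top in the frame of spring_b above 0.056 m) or (horizontal distance between spring_b and wood_tray_in below 0.06 m and z of spring_b in the frame of wood_tray_in between -0.006 and 0.006 m and angle between each of spring_b, spring_a's own z axis and vertical below 0.15 rad and linear speed of each of spring_b, spring_a below 0.03 m/s and z of spring_b_top in the frame of spring_b above 0.056 m and horizontal distance between spring_a and waiting_seat below 0.008 m and z of spring_a in the frame of waiting_seat between -0.006 and 0.006 m and z of spring_a_top in the frame of spring_a above 0.056 m))).
It fails at once if the scale is loaded past the end of its dial (25 N, needle over 2.5 rad) (value of joint needle above 2.5 rad).
It fails at once if both springs are moved from their places (one of them is to be left alone) (distance of each of spring_a, spring_b from where it was at the start of the episode above 0.03 m).
It fails at once if another thing on the bench is moved by more than 30 mm (distance of any of glue_bottle, screwdriver, sanding_block, wood_disc, mug, offcut, tape_measure from where it was at the start of the episode above 0.03 m).
It also fails if it takes over 45 s, if anything falls off the work surface, if the arm or the gripper's body presses on something with over 40 N, if the wrist force passes 120 N, or if a joint passes its speed limit or range.

## Working session

There is one attempt and no reset: what is moved stays moved. The work goes in short steps, Python scripts to look and compute and a tool call to move; the robot and the scene stay as the last step left them, time stands still between calls to the robot, and variables do not carry over. Pictures are saved under pics/ and viewed, on a budget of 14 in all, crops included, one or two more only if the job needs it, and the job is handed in when it is done.

Besides the shell and the picture viewer there is one more tool, called in YAML: its name, and indented under it one key for each argument. step_arm: Moves the arm, as the interface text tells. Its arguments: {"type":"object","properties":{"series":{"type":"array","items":{"type":"array"}}},"required":["series"]}

```bash
mkdir -p pics; ls
python3 - <<'E'
from plant import robot
import cv2,numpy as np
s=robot.state();print(s)
for n in ("scene","side"):
    cv2.imwrite(f"pics/{n}0.png",robot.camera(n)); m=robot.camera_model(n);print(n,m)
print(robot.camera_model("wrist"), robot.tcp_to_tips)
E
```

```text
pics
{'clock': 0.0, 'joints': array([-1.3476156 ,  0.43520281,  0.02496833,  1.57410939, -0.01162996,
        1.13400019, -0.0750902 ]), 'qvel': array([-0.00040612,  0.00054204,  0.00017654, -0.00033076,  0.00097383,
        0.00218385,  0.00016535]), 'joint_torque': array([ 3.65394935e-04, -6.70471072e+01,  1.02412842e+00, -3.16217172e+01,
        1.52819173e-02,  1.23755421e-02, -9.23221819e-06]), 'tcp_pos': array([0.19989852, 0.59158643, 0.20513372]), 'ee_rot': array([ 0.25448562,  1.55577034, -0.25695784]), 'force': array([-0.67922842, -0.30758189,  0.42371166]), 'ft_torque': array([-0.04296749, -0.01483115, -0.00942798]), 'grip_width': 0.9971919773369655}
scene {'mtx': array([[410.27225591,   0.        , 319.49495384],
       [  0.        , 410.27225591, 197.66602783],
       [  0.        ,   0.        ,   1.        ]]), 'xyz': array([1.00958211, 0.45868353, 0.84257079]), 'rotation': array([-0.97496785, -2.48810651,  1.03502383])}
side {'mtx': array([[491.07092805,   0.        , 323.36935912],
       [  0.        , 491.07092805, 203.03006457],
       [  0.        ,   0.        ,   1.        ]]), 'xyz': array([-0.29620171, -0.92157129,  0.85652073]), 'rotation': array([-2.01283081,  0.80521586, -0.437616  ])}
{'mtx': array([[309.70691629,   0.        , 323.25399595],
       [  0.        , 309.70691629, 194.71483859],
       [  0.        ,   0.        ,   1.        ]]), 'T_tool_cam': array([[-7.83667496e-04, -3.17635539e-01,  9.48212556e-01,
        -1.67925612e-01],
       [ 9.99999335e-01,  5.53440143e-04,  1.01186092e-03,
        -8.03763574e-04],
       [-8.46181882e-04,  9.48212718e-01,  3.17634894e-01,
        -8.21777189e-02],
       [ 0.00000000e+00,  0.00000000e+00,  0.00000000e+00,
         1.00000000e+00]])} 0.014
```

View pics/scene0.png

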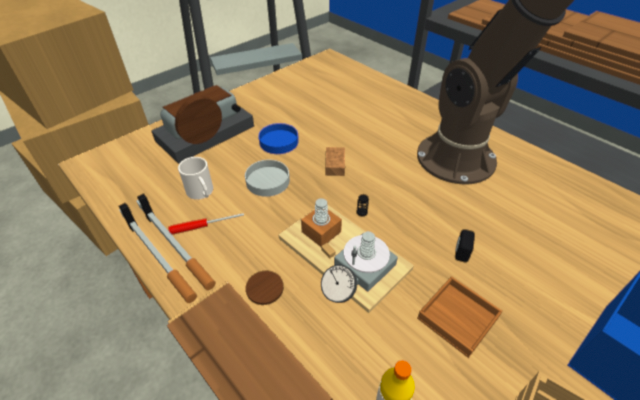

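View pics/side0.png

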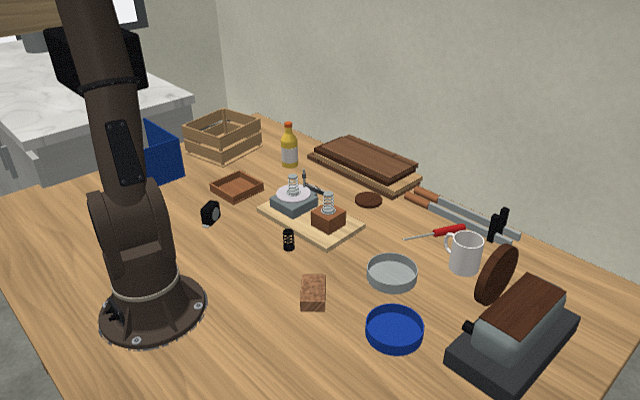

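Scene view: the silver spring on the pan is at (368,245) and the waiting spring at (321,212). A black look-alike spring stands on the bench at (362,205), so I'll leave it alone. The steel tin is at (267,178), with a blue look-alike at (278,138), and the wood tray is at (460,315). In the side view the pan spring is at (293,185), the waiting one at (328,203), the tin at (392,272) and the tray at (237,187). Next is one close crop from both cameras.

```bash
cat > h.py <<'E'
import numpy as np,cv2
from scipy.spatial.transform import Rotation as R
from plant import robot
def ray(n,uv,st=None):
    m=robot.camera_model(n);K=m["mtx"]
    x=np.array([(uv[0]-K[0,2])/K[0,0],(uv[1]-K[1,2])/K[1,1]])
    if n=="wrist":
        r=np.linalg.norm(x);d=np.r_[x/r*np.sin(r),np.cos(r)] if r>0 else np.array([0,0,1.])
        T=m["T_tool_cam"];Rt=R.from_rotvec(st["ee_rot"]).as_matrix()
        return np.array(st["tcp_pos"])+Rt@T[:3,3], Rt@T[:3,:3]@d
    d=R.from_rotvec(m["rotation"]).as_matrix()@np.r_[x,1];return np.array(m["xyz"]),d/np.linalg.norm(d)
def plane(n,uv,z,st=None):
    o,d=ray(n,uv,st);return o+d*(z-o[2])/d[2]
def tri(rays):
    A=0;b=0
    for o,d in rays:
        d=d/np.linalg.norm(d);P=np.eye(3)-np.outer(d,d);A=A+P;b=b+P@o
    return np.linalg.solve(A,b)
def proj(n,X,st=None):
    m=robot.camera_model(n);K=m["mtx"]
    if n=="wrist":
        T=m["T_tool_cam"];Rt=R.from_rotvec(st["ee_rot"]).as_matrix()
        p=T[:3,:3].T@(Rt.T@(X-st["tcp_pos"])-T[:3,3]);t=np.arctan2(np.hypot(*p[:2]),p[2]);u=p[:2]/np.hypot(*p[:2])*t
        return K[:2,:2]@u+K[:2,2]
    p=R.from_rotvec(m["rotation"]).as_matrix().T@(X-m["xyz"]);p=K@p;return p[:2]/p[2]
E
python3 - <<'E'
from h import *
a=cv2.imread("pics/scene0.png");b=cv2.imread("pics/side0.png")
A=cv2.resize(a[190:310,270:420],None,fx=5,fy=5,interpolation=cv2.INTER_CUBIC)[:600,:]
B=cv2.resize(b[160:240,250:360],None,fx=5,fy=5,interpolation=cv2.INTER_CUBIC)
A=cv2.resize(a[190:310,270:420],None,fx=2.9,fy=2.9);A=cv2.resize(a[190:310,270:420],(400,320),interpolation=cv2.INTER_CUBIC)
A=cv2.resize(a[195:305,275:415],(420,330),interpolation=cv2.INTER_CUBIC)
B=cv2.resize(b[160:250,250:370],(360,270),interpolation=cv2.INTER_CUBIC)
c=np.zeros((330,780,3),np.uint8);c[:,:420]=A;c[:270,420:]=B
cv2.imwrite("pics/c1.png",c)
for n,im,uv,z in (("scene",a,(267,178),.032),("side",b,(392,272),.032),("scene",a,(460,315),.016),("side",b,(237,187),.016)): print(n,uv,plane(n,uv,z).round(3))
# first guesses
print(tri([ray("scene",(369,236)),ray("side",(293,176))]),tri([ray("scene",(321,202)),ray("side",(327,194))]))
E
```

```text
scene (267, 178) [ 0.519 -0.307  0.032]
side (392, 272) [ 0.496 -0.337  0.032]
scene (460, 315) [0.472 0.329 0.016]
side (237, 187) [0.473 0.318 0.016]
[0.53013989 0.0934231  0.12753631] [ 0.53361319 -0.05701874  0.12754139]
```

View pics/c1.png

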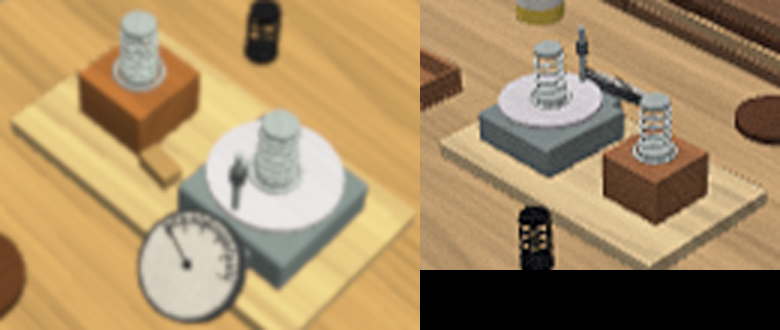

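Run:
```python
from h import *
s=robot.state();M=R.from_rotvec(s["ee_rot"]).as_matrix();print(M.round(3),s["tcp_pos"])
P=tri([ray("scene",(368.3,234)),ray("side",(292.7,175))]);W=tri([ray("scene",(321.3,201.3)),ray("side",(328.3,192.7))])
print(P,W,np.arctan2(*(P-W)[:2])*-1, [proj(n,X).round(1) for n in("scene","side") for X in(P,W)])
a=cv2.imread("pics/scene0.png");b=cv2.imread("pics/side0.png")
# tin rims / tray masks
for n,im,(x0,y0,x1,y1) in (("scene",a,(235,155,300,200)),("side",b,(358,245,425,300))):
    h=cv2.cvtColor(im,cv2.COLOR_BGR2HSV);m=((h[...,1]<60)*255).astype(np.uint8);q=np.zeros_like(m);q[y0:y1,x0:x1]=m[y0:y1,x0:x1]
    c=max(cv2.findContours(q,0,2)[0],key=cv2.contourArea);print(n,cv2.boundingRect(c),cv2.contourArea(c))
    # far rim top row: midpoint of extreme columns
    x,y,w,hh=cv2.boundingRect(c);print(plane(n,(x+w/2,y+hh/2),.016))
```

```text
[[-0.     0.32   0.947]
 [-0.001  0.947 -0.32 ]
 [-1.    -0.001  0.   ]] [0.19995695 0.59164001 0.2052024 ]
[0.52905528 0.09144734 0.13205721] [ 0.53546207 -0.05722504  0.13115694] 0.04306665670827026 [array([367.3, 234.1]), array([320.3, 201.3]), array([292. , 174.9]), array([327.5, 192.7])]
scene (245, 160, 44, 36) 1239.0
[ 0.50925749 -0.32168353  0.016     ]
side (366, 252, 52, 42) 1684.0
[ 0.50836418 -0.32823184  0.016     ]
```

step_arm:
  series:
    - [0,[0,-36,47],0]
    - [0,[0,-36,47],0]
    - [0,[0,-36,47],0]
    - [0,[0,-36,47],0]
    - [0,[0,-36,47],0]
    - [0,[0,-36,47],0]
    - [0,[0,-36,47],0]
    - [0,[0,-36,47],0]

```text
clock: 1.1
tcp_pos: [0.4647, 0.1972, 0.2059]
ee_rot: [0.256, 1.556, -0.255]
force: [0.5, 0.4, 0.1]
grip_width: -0.0
```

step_arm:
  series:
    - [0,[0,-40,30],0]
    - [0,[0,-20,25],0]
    - [0,[0,0,0],-10.5]
    - [0,[0,0,0],-10.5]
    - [0,[0,0,0],0]
    - [0,[0,0,0],0]

```text
clock: 1.85
tcp_pos: [0.4968, 0.1244, 0.2058]
ee_rot: [-0.029, 1.571, 0.029]
force: [-1.0, -0.2, -0.5]
grip_width: 0.004
```

Run:
```python
from h import *
s=robot.state();i=robot.camera("wrist");cv2.imwrite("pics/w1.png",i)
print(s["tcp_pos"],R.from_rotvec(s["ee_rot"]).as_matrix().round(3))
for X in ([.529,.091,.13],[.535,-.057,.13]): print(proj("wrist",np.array(X),s))
```

```text
[0.4968209  0.1244429  0.20576001] [[-0.    -0.037  0.999]
 [-0.     0.999  0.037]
 [-1.    -0.    -0.   ]]
[283.85643793 229.19799674]
[138.29109646 225.60365053]
```

View pics/w1.png

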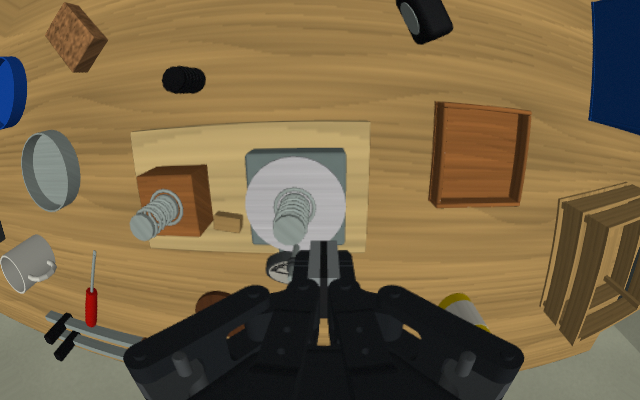

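Wrist view: the pan spring's cap is at (290,231) with its foot near (295,203). The waiting cap is at (143,227) and the post is right of the spring, under the fingers. The tray rim corners are about (434,102), (530,112), (520,206) and (430,206).

Run:
```python
from h import *
s=robot.state();s["tcp_pos"]=np.array([0.4968209,0.1244429,0.20576001])
i=cv2.imread("pics/w1.png");h=cv2.cvtColor(i,cv2.COLOR_BGR2HSV)
# pan disc: bright, low sat
m=((h[...,1]<40)&(h[...,2]>150)).astype(np.uint8);m[:, :225]=0;m[:,360:]=0;m[:140]=0;m[252:]=0
pts=cv2.findNonZero(m);c=max(cv2.findContours(m,0,2)[0],key=cv2.contourArea);c=c[(c[:,0,1]<235)]
P=np.array([plane("wrist",p[0],.0697,s)[:2] for p in c])
A=np.c_[2*P,np.ones(len(P))];x=np.linalg.lstsq(A,(P**2).sum(1),rcond=None)[0];print("pan",x[:2],"r",np.sqrt(x[2]+x[:2]@x[:2]),len(P))
print("cap",plane("wrist",(290,231),.1297,s),"wait",plane("wrist",(143,227),.1297,s))
for p in ((434,102),(530,112),(520,206),(430,206)): print("tray",plane("wrist",p,.032,s).round(3))
for p in ((132,132),(370,122),(366,251)): print("board",plane("wrist",p,.018,s).round(3))
for u in ((23,165),(80,165),(50,131),(50,210)): print("tin",plane("wrist",u,.016,s).round(3))
```

```text
pan [0.52408255 0.09347238] r 0.040148416330139665 183
cap [0.53065495 0.09637591 0.1297    ] wait [ 0.5363546  -0.05156559  0.1297    ]
tray [0.413 0.247 0.032]
tray [0.407 0.385 0.032]
tray [0.535 0.395 0.032]
tray [0.538 0.257 0.032]
board [ 0.456 -0.129  0.018]
board [0.443 0.176 0.018]
board [0.609 0.185 0.018]
tin [ 0.499 -0.403  0.016]
tin [ 0.501 -0.24   0.016]
tin [ 0.446 -0.305  0.016]
tin [ 0.58  -0.343  0.016]
```

step_arm:
  series:
    - [0,[0,-31,32],0]
    - [0,[0,0,0],0]
    - [0,[45,0,0],0]
    - [0,[0,0,0],0]
    - [0,[0,0,0],0]

```text
clock: 2.52
tcp_pos: [0.5304, 0.0952, 0.1619]
ee_rot: [-0.032, 1.57, 0.032]
force: [0.0, -0.9, 0.1]
grip_width: -0.002
```

Run:
```python
from h import *
s=robot.state();i=robot.camera("wrist");b=robot.camera("side")
print(s["tcp_pos"],s["force"],R.from_rotvec(s["ee_rot"]).as_matrix().round(3))
A=cv2.resize(i[110:260,210:430],(440,300));B=cv2.resize(b[140:230,250:350],(333,300),interpolation=cv2.INTER_CUBIC)
cv2.imwrite("pics/w2.png",np.hstack([A,B]))
print(proj("wrist",s["tcp_pos"]-[0,0,.014],s),[proj(n,s["tcp_pos"]-[0,0,.014]) for n in("side","scene")])
```

```text
[0.53036992 0.09523664 0.16192481] [ 0.00099999 -0.92615497  0.07193568] [[ 0.    -0.04   0.999]
 [ 0.     0.999  0.04 ]
 [-1.     0.     0.   ]]
[323.76580615 226.26822635] [array([291.27125888, 169.72744347]), array([368.70427001, 230.73285397])]
```

View pics/w2.png

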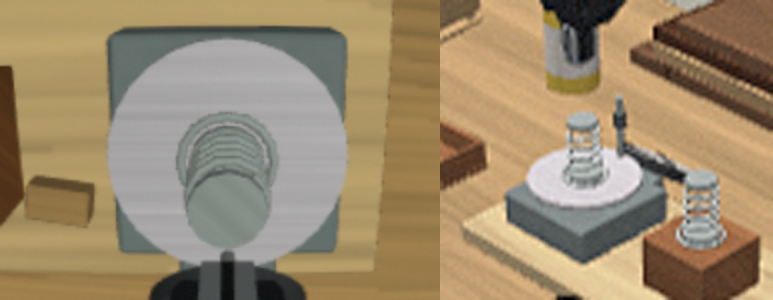

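The fingertips hang over the cap. In the wrist view the cap centre is at full-image (323.5,214), laterally aligned with the tips at 323.8. In the side view the cap is at (292.6,176).

Run:
```python
from h import *
s=robot.state()
X=plane("wrist",(323.5,214),.1297,s);Y=plane("side",(292.6,176),.1297);Z=plane("scene",(368.3,234),.1297);print(X,Y,Z,s["tcp_pos"],s["force"])
```

```text
[0.53017121 0.09510659 0.1297    ] [0.52876146 0.08822779 0.1297    ] [0.52561871 0.0916264  0.1297    ] [0.53102497 0.09527656 0.16245034] [-0.01019503  0.69156343  1.21539958]
```

step_arm:
  series:
    - [0,[14,0,0],0]
    - [0,[6,0,0],0]
    - [0,[4,0,0],0]
    - [0,[4,0,0],0]
    - [0,[0,0,0],0]
    - [0,[0,0,0],0]
    - [0,[0,0,0],0]

```text
clock: 3.5
tcp_pos: [0.5303, 0.0948, 0.1331]
ee_rot: [-0.032, 1.57, 0.032]
force: [0.2, 0.4, -0.5]
grip_width: 0.001
```

Run:
```python
from h import *
F=[];Z=[]
for k in range(4):
    robot.camera("side");s=robot.state();F.append(s["force"]);Z.append(s["tcp_pos"])
print(np.mean(F,0),np.std(F,0),np.mean(Z,0))
```

```text
[-0.49751587 -0.00680445  0.17369608] [0.53231199 0.4639898  0.37745906] [0.53030248 0.09481287 0.13305518]
```

Run:
```python
from h import *
i=robot.camera("wrist");b=robot.camera("side");a=robot.camera("scene")
A=cv2.resize(i[110:260,230:420],(380,300));B=cv2.resize(b[140:230,250:350],(333,300),interpolation=cv2.INTER_CUBIC)
C=cv2.resize(a[210:310,310:430],(360,300),interpolation=cv2.INTER_CUBIC)
c=np.zeros((600,713,3),np.uint8);c[:300,:380]=A;c[:300,380:]=B;c[300:,:360]=C
cv2.imwrite("pics/w3.png",c)
```

```text
(no output)
```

View pics/w3.png

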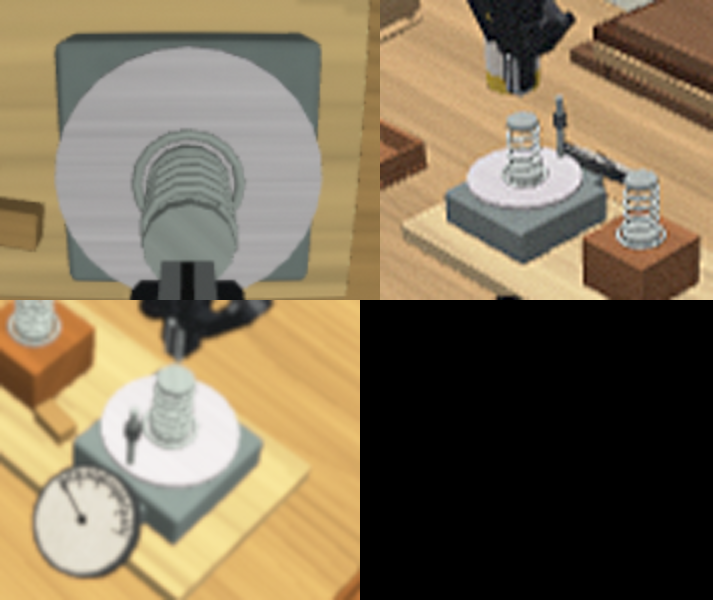

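Run:
```python
from h import *
s=robot.state();t=s["tcp_pos"]-[0,0,.014]
print(t,[proj(n,t) for n in("scene","side")],tri([ray("scene",(369.3,229)),ray("side",(292,167.6))]))
print(tri([ray("scene",(310+175/3,210+78/3)),ray("side",(250+142/3.33,140+120/3.33))]))
```

```text
[0.53025558 0.09478766 0.11896387] [array([367.5689094 , 238.91248209]), array([291.70897964, 178.15247349])] [0.53173525 0.09541528 0.15483371]
[0.53010316 0.09310661 0.12737847]
```

Run:
```python
from h import *
s=robot.state();M=R.from_rotvec(s["ee_rot"]).as_matrix()
for z in (0,-.011):
  for x in (-.03,-.02,-.01,0,.014): print(z,x,proj("wrist",s["tcp_pos"]+M@np.array([x,0,z]),s))
print(s["force"],s["joints"])
```

```text
0 -0.03 [323.9190077  261.34822652]
0 -0.02 [323.87938707 251.96579272]
0 -0.01 [323.8434504  243.50345146]
0 0 [323.81075556 235.84314483]
0 0.014 [323.76970932 226.27727392]
-0.011 -0.03 [323.9580293  242.50724124]
-0.011 -0.02 [323.91437349 233.83736673]
-0.011 -0.01 [323.87504801 226.06832566]
-0.011 0 [323.83948354 219.07506698]
-0.011 0.014 [323.79510786 210.39213266]
[ 0.41118532  0.10951642 -0.09145386] [-0.43274114  0.37120581  0.20657231  1.88856378 -0.09582986  0.89112653
  1.43188561]
```

The tips are visibly still 15–25 mm above the cap, so they stand further back than the stated tip offset. I'll find contact by force and re-zero from it.

step_arm:
  series:
    - [0,[4,0,0],0]
    - [0,[4,0,0],0]
    - [0,[2,0,0],0]
    - [0,[0,0,0],0]

```text
clock: 4.35
tcp_pos: [0.5301, 0.0947, 0.1226]
ee_rot: [-0.032, 1.571, 0.032]
force: [0.3, 0.1, 0.4]
grip_width: 0.001
```

step_arm:
  series:
    - [0,[3,0,0],0]
    - [0,[2,0,0],0]
    - [0,[0,0,0],0]

```text
clock: 4.72
tcp_pos: [0.5301, 0.0948, 0.1177]
ee_rot: [-0.032, 1.571, 0.032]
force: [0.1, 0.9, -0.0]
grip_width: 0.003
```

step_arm:
  series:
    - [0,[3,0,0],0]
    - [0,[2,0,0],0]
    - [0,[0,0,0],0]

```text
clock: 5.1
tcp_pos: [0.5301, 0.0948, 0.1127]
ee_rot: [-0.032, 1.571, 0.032]
force: [0.4, -0.3, 0.2]
grip_width: -0.001
```

step_arm:
  series:
    - [0,[2,0,0],0]
    - [0,[2,0,0],0]
    - [0,[0,0,0],0]

```text
clock: 5.48
tcp_pos: [0.5301, 0.0947, 0.1087]
ee_rot: [-0.032, 1.571, 0.032]
force: [0.4, 0.8, -0.3]
grip_width: -0.003
```

```bash
cat >> h.py <<'E'
def mean(k=5):
    F=[];Z=[]
    for _ in range(k):
        im=robot.camera("scene");s=robot.state();F.append(s["force"]);Z.append(s["tcp_pos"])
    print("F",np.mean(F,0).round(2),"pos",np.mean(Z,0).round(4),"t",s["clock"]);return im
E
python3 - <<'E'
from h import *
a=mean();b=robot.camera("side")
B=cv2.resize(b[140:230,250:350],(333,300),interpolation=cv2.INTER_CUBIC)
C=cv2.resize(a[210:310,310:430],(360,300),interpolation=cv2.INTER_CUBIC)
cv2.imwrite("pics/w4.png",np.hstack([B,C]))
E
```

```text
F [ 0.15  0.11 -0.03] pos [0.5302 0.0948 0.1089] t 5.725
```

View pics/w4.png

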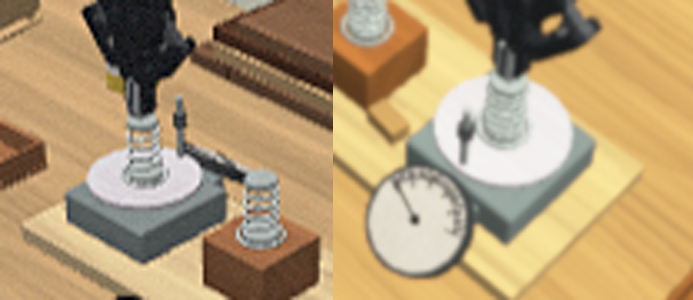

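The tips are now almost at the cap: in the side crop the finger bottom is at row ~115 and the cap at ~121. The needle is still near zero. I'll press on in small steps and watch the force.

step_arm:
  series:
    - [0,[2,0,0],0]
    - [0,[0,0,0],0]
    - [0,[0,0,0],0]

```text
clock: 6.15
tcp_pos: [0.5302, 0.0948, 0.1069]
ee_rot: [-0.032, 1.571, 0.032]
force: [-0.2, 0.2, 0.8]
grip_width: -0.003
```

step_arm:
  series:
    - [0,[2,0,0],0]
    - [0,[0,0,0],0]
    - [0,[0,0,0],0]

```text
clock: 6.52
tcp_pos: [0.5302, 0.0948, 0.1049]
ee_rot: [-0.032, 1.571, 0.032]
force: [0.2, -0.7, -0.1]
grip_width: 0.007
```

step_arm:
  series:
    - [0,[2,0,0],0]
    - [0,[0,0,0],0]
    - [0,[0,0,0],0]

```text
clock: 6.9
tcp_pos: [0.5303, 0.0948, 0.103]
ee_rot: [-0.032, 1.57, 0.032]
force: [0.6, 0.5, 1.4]
grip_width: 0.001
```

Run:
```python
from h import *
cv2.imwrite("pics/n1.png",mean(6))
```

```text
F [0.06 0.16 0.42] pos [0.5303 0.0948 0.103 ] t 7.2
```

step_arm:
  series:
    - [0,[2,0,0],0]
    - [0,[2,0,0],0]
    - [0,[0,0,0],0]

```text
clock: 7.58
tcp_pos: [0.5303, 0.0948, 0.0989]
ee_rot: [-0.032, 1.57, 0.032]
force: [1.0, -0.2, 2.1]
grip_width: -0.001
```

Run:
```python
from h import *
cv2.imwrite("pics/n2.png",mean(6))
```

```text
F [0.32 0.38 1.75] pos [0.5303 0.0948 0.099 ] t 7.875
```

step_arm:
  series:
    - [0,[2,0,0],0]
    - [0,[2,0,0],0]
    - [0,[2,0,0],0]
    - [0,[2,0,0],0]
    - [0,[0,0,0],0]
    - [0,[0,0,0],0]

```text
clock: 8.62
tcp_pos: [0.5304, 0.0948, 0.091]
ee_rot: [-0.032, 1.57, 0.032]
force: [1.0, 0.5, 5.0]
grip_width: -0.002
```

Run:
```python
from h import *
cv2.imwrite("pics/n3.png",mean(8))
```

```text
F [ 0.69 -0.2   5.11] pos [0.5304 0.0948 0.091 ] t 9.025
```

step_arm:
  series:
    - [0,[2,0,0],0]
    - [0,[2,0,0],0]
    - [0,[2,0,0],0]
    - [0,[2,0,0],0]
    - [0,[0,0,0],0]
    - [0,[0,0,0],0]

```text
clock: 9.78
tcp_pos: [0.5304, 0.0948, 0.0832]
ee_rot: [-0.032, 1.57, 0.032]
force: [0.0, 0.5, 8.7]
grip_width: 0.0
```

Run:
```python
from h import *
a=mean(8);cv2.imwrite("pics/n4.png",a);b=robot.camera("side");w=robot.camera("wrist")
def needle(p):
    i=cv2.imread(p,0).astype(float);return i
C=cv2.resize(a[215:305,315:405],(400,400),interpolation=cv2.INTER_CUBIC)
B=cv2.resize(b[165:205,270:320],(400,320),interpolation=cv2.INTER_CUBIC)
c=np.zeros((400,800,3),np.uint8);c[:,:400]=C;c[:320,400:]=B;cv2.imwrite("pics/w5.png",c)
```

```text
F [-0.74  0.2   8.11] pos [0.5304 0.0948 0.0833] t 10.175
```

View pics/w5.png

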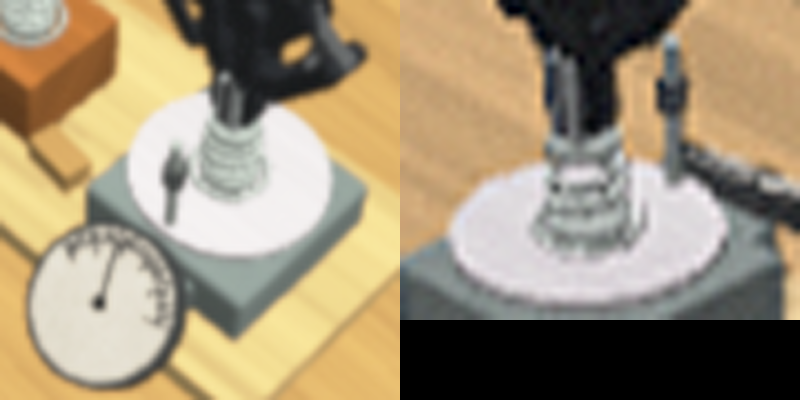

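The needle has turned about 0.75 rad since the start (crop: (98,302)→(118,245)), which agrees with 8.1 N of added force. The fit puts contact at TCP z≈0.1033 and k≈0.47 N/mm, so the mark comes at z≈0.080 with about 9.4 N. I'll hold there, then also slightly deeper to cover the uncertainty.

step_arm:
  series:
    - [0,[2,0,0],0]
    - [0,[0.5,0,0],0]
    - [0,[0,0,0],0]
    - [0,[0,0,0],0]
    - [0,[0,0,0],0]
    - [0,[0,0,0],0]
    - [0,[0,0,0],0]
    - [0,[0,0,0],0]

```text
clock: 11.28
tcp_pos: [0.5304, 0.0948, 0.0809]
ee_rot: [-0.032, 1.57, 0.032]
force: [-0.6, 0.0, 9.6]
grip_width: 0.002
```

Run:
```python
from h import *
cv2.imwrite("pics/n5.png",mean(8))
```

```text
F [-0.52 -0.08  9.07] pos [0.5304 0.0948 0.0809] t 11.675
```

step_arm:
  series:
    - [0,[1.2,0,0],0]
    - [0,[0,0,0],0]
    - [0,[0,0,0],0]
    - [0,[0,0,0],0]
    - [0,[0,0,0],0]
    - [0,[0,0,0],0]

```text
clock: 12.42
tcp_pos: [0.5304, 0.0948, 0.0797]
ee_rot: [-0.032, 1.57, 0.032]
force: [-0.4, -0.7, 9.8]
grip_width: 0.003
```

Run:
```python
from h import *
a=mean(8);cv2.imwrite("pics/n6.png",a);b=robot.camera("side")
C=cv2.resize(a[215:305,315:405],(400,400),interpolation=cv2.INTER_CUBIC)
B=cv2.resize(b[165:205,270:320],(400,320),interpolation=cv2.INTER_CUBIC)
c=np.zeros((400,800,3),np.uint8);c[:,:400]=C;c[:320,400:]=B;cv2.imwrite("pics/w6.png",c)
```

```text
F [-1.05 -0.28  9.66] pos [0.5304 0.0948 0.0797] t 12.825
```

View pics/w6.png

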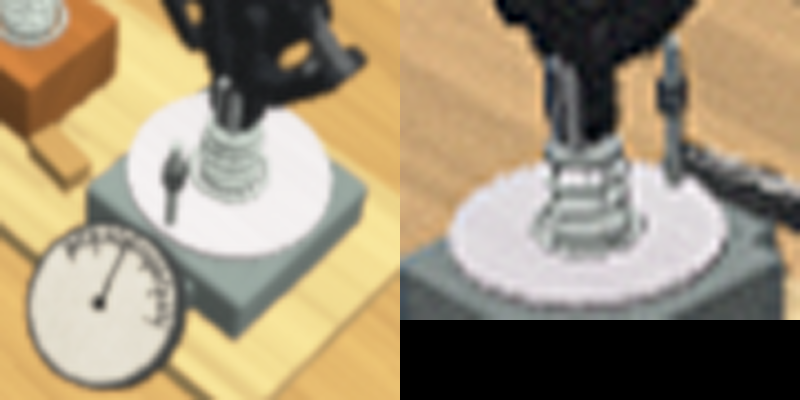

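The pressing is done: two 1 s holds at predicted heights of 40.7 and 39.7 mm read 9.07 and 9.66 N, and the needle agrees. About 9.5 N is below 13 N, so this is the tired spring and it goes in the round steel tin. Contact showed the shut tips are at TCP z + 26 mm, and I'll use that for the grasp.

step_arm:
  series:
    - [0,[-8,0,0],0]
    - [0,[-10,0,0],0]
    - [0,[-14,0,0],0]
    - [0.65,[-10,0,0],0]
    - [0.65,[0,0,0],0]
    - [0.65,[0,0,0],0]
    - [0.65,[0,0,0],0]

```text
clock: 13.75
tcp_pos: [0.5298, 0.0947, 0.1207]
ee_rot: [-0.032, 1.571, 0.032]
force: [-0.3, -0.7, -1.3]
grip_width: 0.654
```

Run:
```python
from h import *
w=robot.camera("wrist");b=robot.camera("side");s=robot.state();print(s["tcp_pos"],s["grip_width"],s["clock"])
A=cv2.resize(w[110:290,210:440],(460,360));B=cv2.resize(b[140:230,250:335],(340,360),interpolation=cv2.INTER_CUBIC)
cv2.imwrite("pics/w7.png",np.hstack([A,B]))
```

```text
[0.52995141 0.09472019 0.12083563] 0.6501730824281203 13.85
```

View pics/w7.png

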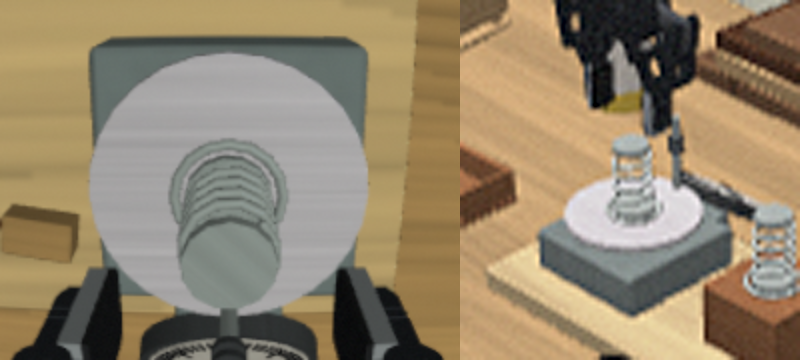

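The spring sprang back upright in its ring, and the jaws straddle it centrally (cap at crop x 230, jaw midpoint 228). Descending now.

step_arm:
  series:
    - [0.65,[15,0,0],0]
    - [0.65,[15,0,0],0]
    - [0.65,[15,0,0],0]
    - [0.65,[15,0,0],0]
    - [0.65,[9,0,0],0]
    - [0.65,[0,0,0],0]
    - [0.65,[0,0,0],0]

```text
clock: 14.72
tcp_pos: [0.5306, 0.0948, 0.0526]
ee_rot: [-0.032, 1.57, 0.032]
force: [0.4, 0.1, -0.2]
grip_width: 0.649
```

Run:
```python
from h import *
mean(3)
```

```text
F [ 0.45 -0.48 -0.12] pos [0.5306 0.0949 0.0527] t 14.875
```

step_arm:
  series:
    - [0.65,[5,0,0],0]
    - [0.65,[0,0,0],0]
    - [0,[0,0,0],0]
    - [0,[0,0,0],0]
    - [0,[0,0,0],0]
    - [0,[0,0,0],0]
    - [0,[0,0,0],0]
    - [0,[0,0,0],0]

```text
clock: 15.88
tcp_pos: [0.5302, 0.0948, 0.0472]
ee_rot: [-0.032, 1.57, 0.032]
force: [-0.5, 0.0, 0.4]
grip_width: 0.348
```

Run:
```python
from h import *
mean(3)
w=robot.camera("wrist");b=robot.camera("side");s=robot.state();print(s["tcp_pos"],s["grip_width"],s["clock"])
A=cv2.resize(w[110:290,210:440],(460,360));B=cv2.resize(b[140:230,250:335],(340,360),interpolation=cv2.INTER_CUBIC)
cv2.imwrite("pics/w8.png",np.hstack([A,B]))
```

```text
F [-0.28  0.19  1.18] pos [0.5302 0.0948 0.0472] t 16.025
[0.53024476 0.09476895 0.04723162] 0.3458074727059703 16.125
```

View pics/w8.png

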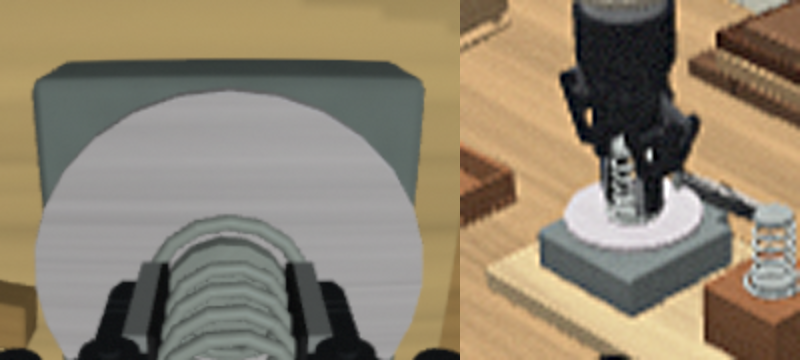

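The grip closed at 0.346 (about 29 mm) on the coils, with the jaws either side of the spring in the wrist crop. Lift, then carry toward the steel tin at about (0.508, -0.325).

step_arm:
  series:
    - [0,[-5,0,0],0]
    - [0,[-15,0,0],0]
    - [0,[-30,0,0],0]
    - [0,[-30,0,0],0]
    - [0,[-25,0,0],0]
    - [0,[-10,0,0],0]
    - [0,[0,0,0],0]

```text
clock: 17.0
tcp_pos: [0.5305, 0.0949, 0.1628]
ee_rot: [-0.032, 1.569, 0.032]
force: [0.1, -0.4, -0.4]
grip_width: 0.346
```

step_arm:
  series:
    - [0,[0,-20,0],0]
    - [0,[0,-40,-5],0]
    - [0,[0,-45,-5],0]
    - [0,[0,-45,-5],0]
    - [0,[0,-45,-5],0]
    - [0,[0,-45,-5],0]
    - [0,[0,-45,-5],0]
    - [0,[0,-45,-5],0]

```text
clock: 18.0
tcp_pos: [0.5077, -0.2375, 0.1609]
ee_rot: [-0.032, 1.572, 0.033]
force: [0.6, 0.8, -0.9]
grip_width: 0.349
```

step_arm:
  series:
    - [0,[0,-40,-3],0]
    - [0,[0,-25,-2],0]
    - [0,[0,0,0],0]
    - [0,[0,0,0],0]

```text
clock: 18.5
tcp_pos: [0.506, -0.3004, 0.1612]
ee_rot: [-0.031, 1.572, 0.033]
force: [0.4, 0.1, -1.3]
grip_width: 0.348
```

Run:
```python
from h import *
w=robot.camera("wrist");b=robot.camera("side");s=robot.state();print(s["tcp_pos"],s["force"],s["grip_width"],s["clock"],R.from_rotvec(s["ee_rot"]).as_matrix().round(3))
cv2.imwrite("pics/t1.png",w)
A=cv2.resize(w[60:290,180:470],(460,365));B=cv2.resize(b[190:310,330:443],(340,365),interpolation=cv2.INTER_CUBIC)
cv2.imwrite("pics/w9.png",np.hstack([A,B]))
```

```text
[ 0.50640231 -0.30000596  0.1616544 ] [ 0.12459748  0.9084803  -1.20592842] 0.3481957671670906 18.6 [[-0.001 -0.042  0.999]
 [ 0.001  0.999  0.042]
 [-1.     0.001 -0.001]]
```

View pics/w9.png

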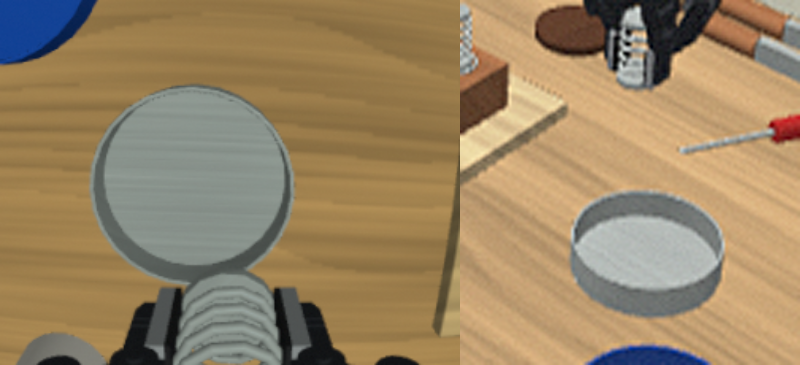

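The tin's rim spans x 91–294 and y 85–283 in the wrist crop, so its centre is at full-image (301,176). The spring is held upright.

Run:
```python
from h import *
s=robot.state()
f=lambda u,v:(180+u/1.586,60+v/1.586)
pts=[plane("wrist",f(*p),.032,s)[:2] for p in ((91,184),(294,184),(192,85),(194,284))];print(np.round(pts,3),np.mean(pts[:2],0)[1],np.mean(pts[2:],0)[0],s["tcp_pos"])
```

```text
[[ 0.507 -0.388]
 [ 0.502 -0.258]
 [ 0.443 -0.324]
 [ 0.575 -0.32 ]] -0.3229811229233328 0.5089149142602215 [ 0.50640231 -0.30000596  0.1616544 ]
```

step_arm:
  series:
    - [0,[0,-12,1],0]
    - [0,[0,-11,1],0]
    - [0,[30,0,0],0]
    - [0,[40,0,0],0]
    - [0,[40,0,0],0]
    - [0,[35,0,0],0]
    - [0,[15,0,0],0]
    - [0,[0,0,0],0]

```text
clock: 19.6
tcp_pos: [0.5089, -0.3247, 0.0017]
ee_rot: [-0.031, 1.572, 0.032]
force: [-0.4, 0.7, -1.6]
grip_width: 0.346
```

step_arm:
  series:
    - [0,[6,0,0],0]
    - [0,[4,0,0],0]
    - [0,[0,0,0],0]
    - [0,[0,0,0],0]

```text
clock: 20.1
tcp_pos: [0.5094, -0.3245, -0.0075]
ee_rot: [-0.032, 1.57, 0.032]
force: [-0.4, -0.3, -1.4]
grip_width: 0.347
```

Expected floor contact is at TCP z ≈ -0.0185, so the next approach is slower.

step_arm:
  series:
    - [0,[4,0,0],0]
    - [0,[4,0,0],0]
    - [0,[1,0,0],0]
    - [0,[0,0,0],0]
    - [0,[0,0,0],0]

```text
clock: 20.72
tcp_pos: [0.5092, -0.3245, -0.0168]
ee_rot: [-0.032, 1.571, 0.032]
force: [-0.4, -0.3, -0.4]
grip_width: 0.344
```

Run:
```python
from h import *
mean(4)
```

```text
F [ 0.29 -0.36 -0.49] pos [ 0.5093 -0.3244 -0.0167] t 20.925
```

step_arm:
  series:
    - [0,[1,0,0],0]
    - [0,[1,0,0],0]
    - [0,[0,0,0],0]
    - [0,[0,0,0],0]

```text
clock: 21.42
tcp_pos: [0.5093, -0.3244, -0.0181]
ee_rot: [-0.032, 1.57, 0.032]
force: [-2.6, 2.1, 8.1]
grip_width: 0.346
```

Run:
```python
from h import *
mean(4)
```

```text
F [-2.42  1.51  8.6 ] pos [ 0.5093 -0.3244 -0.0181] t 21.625
```

Contact came with 8.6 N at z=-0.018, as expected. I'll relax slightly, open in steps and look.

step_arm:
  series:
    - [0,[-0.6,0,0],0]
    - [0.4,[0,0,0],0]
    - [0.45,[0,0,0],0]
    - [0.55,[0,0,0],0]
    - [0.6,[0,0,0],0]
    - [0.6,[0,0,0],0]

```text
clock: 22.38
tcp_pos: [0.5092, -0.3244, -0.0182]
ee_rot: [-0.032, 1.571, 0.032]
force: [-0.1, 0.2, -0.9]
grip_width: 0.6
```

step_arm:
  series:
    - [0.6,[-10,0,0],0]
    - [0.6,[-25,0,0],0]
    - [0.6,[-35,0,0],0]
    - [0.6,[-40,0,0],0]
    - [0.6,[-40,0,0],0]
    - [0.6,[-10,0,0],0]
    - [0.6,[0,0,0],0]

```text
clock: 23.25
tcp_pos: [0.5095, -0.3245, 0.1425]
ee_rot: [-0.032, 1.569, 0.032]
force: [0.4, -0.8, -0.8]
grip_width: 0.603
```

Run:
```python
from h import *
w=robot.camera("wrist");b=robot.camera("side");a=robot.camera("scene");s=robot.state();print(s["tcp_pos"],s["force"],s["grip_width"],s["clock"])
c=np.zeros((560,800,3),np.uint8)
c[:280,:400]=cv2.resize(w[60:300,150:490],(400,280));c[:280,400:]=cv2.resize(b[160:300,240:440],(400,280),interpolation=cv2.INTER_CUBIC)
c[280:,:400]=cv2.resize(a[140:310,230:470],(400,280),interpolation=cv2.INTER_CUBIC)
cv2.imwrite("pics/w10.png",c)
```

```text
[ 0.50849071 -0.32385785  0.14051809] [-0.91658663  0.49939598 -0.28138974] 0.5987806104054009 23.4
```

View pics/w10.png

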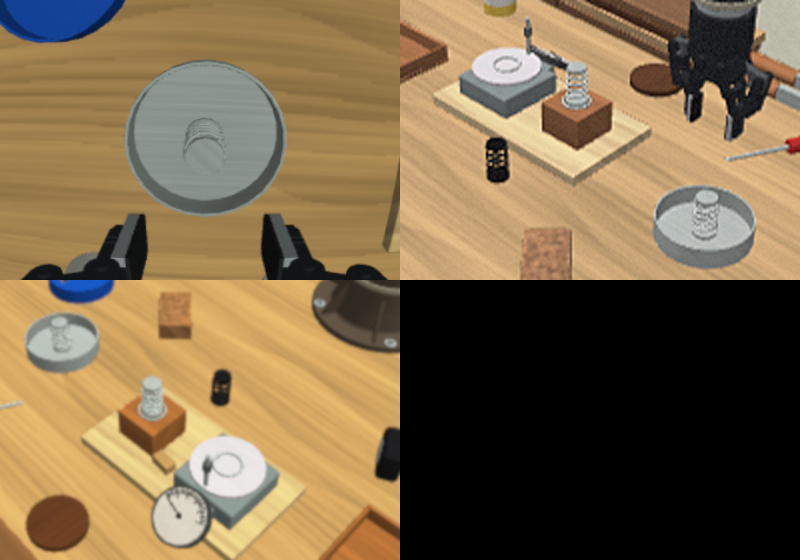

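The tested spring stands upright near the tin's centre and has been released. The pan is empty, the waiting spring is in its seat and nothing else has moved. Handing in.

```bash
python3 -c "
from plant import robot
print(robot.finish_job())"
```

```text
the job is handed in; nothing more can be done
None
```

I pressed the spring on the pan to the mark, read about 9.5 N there, and stood it in the round steel tin because that is below 13 N. The job was handed in at about 23.5 s of the 45 s allowed; it reported no verdict.

**Press and reading:** I held the spring for about a second at each of two depths, with its top at an estimated 40.7 mm and then 39.7 mm above the pan. The wrist force averaged 9.07 N and 9.66 N. The total load stayed near 11 N, well under the 25 N limit. The dial needle agreed roughly: about 0.75 rad of turn against 8.1 N just before the mark.

**Last checks:** The final pictures from three cameras show:
- The tested spring stands upright, free and near the middle of the tin.
- The pan is empty.
- The other spring is still in its waiting seat.
- The other things in those crops look unmoved; the glue bottle, mug and tape measure are not fully in them.

**What disagreed:**
- **Fingertip position:** the shut fingertips touched the cap with the TCP about 26 mm lower than the cap top, not 14 mm above it as stated, so they sit about 40 mm from where the description puts them. I worked from the measured contact and it held: the tin floor was met within about 1 mm of the prediction.
- **Height at the mark:** it comes from a fit to the contact point and the spring's stiffness. The pictures were too coarse to confirm it to a millimetre.

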